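# Put away the glass after a lampworking session

## Task

Clear the glass off the lampworker's bench. Lay each of the three leftover rods lengthwise, near the middle, on the rods of its own colour in the matching trough, and set the two fragile glass baubles gently into empty pockets of their own size in the cork tray, leaving the clear bauble where it sits. Let go of everything and leave it at rest.

Things in the scene. Friction and masses are not known exactly. Their poses are not given: they have to be found in the camera images.
- amber_rod: Short of amber-yellow glass rod, round, 16 mm diameter, 80 mm long, about 40 g, lying on the bench. Origin at its middle, on its axis (8 mm above the bench); x runs along the rod.
- cobalt_rod: Short of dark cobalt-blue glass rod, round, 16 mm diameter, 80 mm long, about 40 g, lying on the bench. Origin at its middle, on its axis (8 mm above the bench); x runs along the rod.
- ruby_rod: Short of dark ruby-red glass rod, round, 16 mm diameter, 80 mm long, about 40 g, lying on the bench. Origin at its middle, on its axis (8 mm above the bench); x runs along the rod.
- large_bauble: Large sea-green blown-glass bauble, about 45 g: ball of 54 mm diameter standing on a foot disc of 22 mm, 4 mm tip on top. Origin at the ball's centre, 27.5 mm above the foot's underside. Belongs in the empty large pocket. Fragile: 5 to 10 N of grip carries it; over 30 N a finger, over 30 N on the tray, or a free fall of 10 mm cracks it.
- small_bauble: Small violet blown-glass bauble, about 25 g: ball of 40 mm diameter standing on a foot disc of 17 mm, 4 mm tip on top. Origin at the ball's centre, 20.5 mm above the foot's underside. Belongs in either small pocket. Fragile: 5 to 10 N of grip carries it; over 30 N a finger, over 30 N on the tray, or a free fall of 10 mm cracks it.
- amber_trough: Fixed open trough, 124 (x) by 90 (y) by 34 mm high, walls 4 mm, floored with five tightly packed, immovable amber-yellow rods along x, 16 mm apart, the middle one on the centre line, tops 20 mm above the bench. A rod laid on them rests in a groove (at y = 8 or 24 mm either side), axis 26 mm above the bench. Origin: centre of underside, on the bench; x along the trough.
- cobalt_trough: Fixed open trough, 124 (x) by 90 (y) by 34 mm high, walls 4 mm, floored with five tightly packed, immovable dark cobalt-blue rods along x, 16 mm apart, the middle one on the centre line, tops 20 mm above the bench. A rod laid on them rests in a groove (at y = 8 or 24 mm either side), axis 26 mm above the bench. Origin: centre of underside, on the bench; x along the trough.
- ruby_trough: Fixed open trough, 124 (x) by 90 (y) by 34 mm high, walls 4 mm, floored with five tightly packed, immovable dark ruby-red rods along x, 16 mm apart, the middle one on the centre line, tops 20 mm above the bench. A rod laid on them rests in a groove (at y = 8 or 24 mm either side), axis 26 mm above the bench. Origin: centre of underside, on the bench; x along the trough.
- pocket_tray: Fixed cork tray 142 (x) by 146 (y) by 16 mm, round pockets 12 mm deep: large (42 mm) at x -36, y +40 (holds the clear bauble) and y -40 (empty); small (30 mm, both empty) at x +40, y +40 and -40. A ball sits on its pocket's rim: large one's centre 33 mm, small one's 29 mm above the underside. Origin: centre of underside, on the bench.
- clear_bauble: Clear, whitish glass bauble, 54 mm ball diameter, already in its large pocket of the cork tray; it stays there. Origin at the ball's centre.

How it is judged:
At the end, for the whole second after the job is handed in: Each rod lies on the bed of its own colour, middle within 22 mm of the trough's along it, within 17 degrees of its line; large and small bauble seated in empty pockets of their size (7 mm sideways, 4 mm in height); clear bauble in its pocket; all slower than 20 mm/s (x of amber_rod in the frame of amber_trough between -0.022 and 0.022 m and y of amber_rod in the frame of amber_trough between -0.036 and 0.036 m and z of amber_rod in the frame of amber_trough between 0.021 and 0.032 m and angle between the x axis of amber_rod and the x axis of amber_trough, either way round below 0.3 rad and linear speed of each of amber_rod, cobalt_rod, ruby_rod, large_bauble, small_bauble, clear_bauble below 0.02 m/s and x of cobalt_rod in the frame of cobalt_trough between -0.022 and 0.022 m and y of cobalt_rod in the frame of cobalt_trough between -0.036 and 0.036 m and z of cobalt_rod in the frame of cobalt_trough between 0.021 and 0.032 m and angle between the x axis of cobalt_rod and the x axis of cobalt_trough, either way round below 0.3 rad and x of ruby_rod in the frame of ruby_trough between -0.022 and 0.022 m and y of ruby_rod in the frame of ruby_trough between -0.036 and 0.036 m and z of ruby_rod in the frame of ruby_trough between 0.021 and 0.032 m and angle between the x axis of ruby_rod and the x axis of ruby_trough, either way round below 0.3 rad and x of large_bauble in the frame of pocket_tray between -0.043 and -0.029 m and y of large_bauble in the frame of pocket_tray between -0.047 and -0.033 m and z of large_bauble in the frame of pocket_tray between 0.029 and 0.037 m and ((x of small_bauble in the frame of pocket_tray between 0.033 and 0.047 m and y of small_bauble in the frame of pocket_tray between 0.033 and 0.047 m and z of small_bauble in the frame of pocket_tray between 0.0252 and 0.0332 m) or (x of small_bauble in the frame of pocket_tray between 0.033 and 0.047 m and y of small_bauble in the frame of pocket_tray between -0.047 and -0.033 m and z of small_bauble in the frame of pocket_tray between 0.0252 and 0.0332 m)) and x of clear_bauble in the frame of pocket_tray between -0.043 and -0.029 m and y of clear_bauble in the frame of pocket_tray between 0.033 and 0.047 m and z of clear_bauble in the frame of pocket_tray between 0.029 and 0.037 m); the robot touches nothing.
It fails at once if a bauble is squeezed hard by the fingers (contact force between any of large_bauble, small_bauble and the fingers above 60 N).
It fails at once if a bauble is pressed hard on the cork tray (contact force between any of large_bauble, small_bauble and pocket_tray above 30 N).
It fails at once if a bauble is dropped ((linear speed of large_bauble above 0.5 m/s and contact force between large_bauble and the fingers below 0.05 N) or (linear speed of small_bauble above 0.5 m/s and contact force between small_bauble and the fingers below 0.05 N)).
It fails at once if the clear bauble is knocked out of its place (distance of clear_bauble from where it was at the start of the episode above 0.012 m).
It also fails if it takes over 128 s, if anything falls off the work surface, if the arm or the gripper's body presses on something with over 40 N, if the wrist force passes 120 N, or if a joint passes its speed limit or range.

## Robot

A 6-joint arm with a two-finger parallel gripper is mounted at the origin on the work surface. World frame = base frame: x ahead of the robot, y to its left, z up, the work surface at z = 0. Lengths are in m, angles in rad, forces in N, time in s.
With the tool pointing down it reaches from about 0.3 to 0.775 m from the base axis. Payload 14.6 kg.
Tool frame: the origin (TCP) lies midway between the tips of the shut fingers; the grasp point (between the pads) lies 19 mm behind it; z points along the fingers, y is the line along which they close (so a half turn about z gives the same grasp; the last joint's range is limited). The gripper opens to 94 mm and grips with 3 to 60 N. Pads are 16 mm wide; open, the fingers measure 119 mm over their backs; the gripper's body (75 mm by 177 mm) begins 78 mm behind the grasp point.
Start: joints at [1.271, 0.3, 1.521, -0, 1.321, -0.067], TCP at [0.127, 0.535, 0.177] pointing down, gripper open.
Joint ranges: [-3.03, 3.03], [-0.79, 2.21], [0.23, 2.52], [-1.04, 4.18], [0, 3.07], [-2.55, 2.55]. Speed limits (rad/s): [2.22, 2.22, 2.57, 3.14, 3.14, 3.14].

## Interface

Orientations are given as [roll, pitch, yaw] about the fixed x, y, z axes, in that order (R = Rz(yaw) Ry(pitch) Rx(roll)).
In Python, from station import ctrl gives the robot as it stands. The module is installed in compiled form; this text tells all that it offers.
- The arm moves only by the tool servo_tool, never from a script. Its argument "plan" is a list of rows, each a list of 7 numbers: the opening in per cent of the stroke, from 0 (shut) to 100 (fully open), then the shift along the tool's x, y, z in m, then the turn, a rotation vector about the tool's x, y, z in rad. A call has exactly 8 rows; each row shifts and turns the commanded pose from where the row before left it, along the tool's axes as they then stand; what a row does not reach is not made up. A row lasts 1/8 s, in which the tool goes at most 62.5 mm and 10.7 degrees, less where a joint would pass 70% of its speed; a pose out of reach is approached as far as the arm can. A call with a gripper value outside its range is refused whole. The fingers move at their own pace and stop on an object; "force" is the grip in N (left out, the last holds). Time passes only in rows, so rows that do not move let the fingers close, or fill a call up. It gives the time, the measured TCP pose, the force, the opening and the grip force at its end, in the units of the state.
- ctrl.get_obs(): the state, without advancing time (a new reading comes with each control period).
- ctrl.camera(name): name is "scene" or "top" or "wrist"; returns a dict with "pixels" (384x512x3 uint8, red, green, blue), "z_map" (384x512 float32, m along the optical axis (not along the pixel's ray), 0 where there is no reading), "mtx" (3x3 intrinsics, pixels), "pose" (4x4, takes a point from camera to world coordinates). Camera axes: x right, y up, looking along -z (the intrinsics and any distortion apply to the point x, -y, -z); pixel columns grow to the right and rows downward; lengths in m; the calibration is good to about 2 mm. A picture is of the moment at which its call begins.
- ctrl.hand_in(): hands the job in; it is judged then, once.
The state is a dict: "time_s": time; "qpos": joint angles; "joint_vel": joint speeds; "tau": joint torques, N m; "ee_pos": TCP position; "eef_rot": TCP orientation; "force": force on the tool from outside, world axes, zero at the start; "moment": the same for the moment, N m; "grip_width": finger opening in m; "grip_force": force on a finger pad.
Only numpy, scipy, OpenCV 4.12 (cv2) and the standard library are available. Lean on these libraries where they do the work, as an engineer would, in place of code of your own. Each camera call takes 0.05 s, during which the arm holds its last target. There are 200 camera calls.

## Working session

There is one attempt and no reset: what is moved stays moved. The work goes in short steps, Python scripts to look and compute and a tool call to move; the robot and the scene stay as the last step left them, time stands still between calls to the robot, and variables do not carry over. Pictures are saved under pics/ and viewed, at most 15 in all, crops included, and the job is handed in when it is done.

Besides the shell and the picture viewer there is one more tool, called by a JSON object that holds its "op" and its "data", one argument or row to a line. servo_tool: Moves the arm, as the interface text tells. Its arguments: {"type":"object","properties":{"plan":{"type":"array","items":{"type":"array","items":{"type":"number"}}},"force":{"type":"number"}},"required":["plan"]}

```bash
mkdir -p pics
cat > h.py <<'E'
import numpy as np, cv2
from station import ctrl
def save(c,n): cv2.imwrite('pics/'+n, c['pixels'][:,:,::-1])
def world(c,uv,z):
    "pixels (N,2) cast onto the plane z"
    uv=np.atleast_2d(uv).astype(float); d=np.c_[uv,np.ones(len(uv))]@np.linalg.inv(c['mtx']).T
    d[:,1:]*=-1; P=np.array(c['pose']); w=d@P[:3,:3].T; o=P[:3,3]
    return o+w*((z-o[2])/w[:,2])[:,None]
E
python3 - <<'E'
from h import *
for n in('top','scene'):
    c=ctrl.camera(n); save(c,n+'0.png'); print(n,c['mtx'].round(1).tolist(),np.array(c['pose']).round(3).tolist(),[k for k in c])
o=ctrl.get_obs(); print({k:np.round(v,3).tolist() for k,v in o.items()})
E
```

```text
top [[457.0, 0.0, 258.8], [0.0, 457.0, 184.2], [0.0, 0.0, 1.0]] [[0.012, 0.979, -0.206, 0.353], [-1.0, 0.011, -0.008, 0.014], [-0.006, 0.206, 0.979, 1.017], [0.0, 0.0, 0.0, 1.0]] ['pixels', 'z_map', 'mtx', 'pose']
scene [[347.9, 0.0, 260.3], [0.0, 347.9, 189.3], [0.0, 0.0, 1.0]] [[0.663, -0.529, 0.529, 1.038], [0.748, 0.451, -0.487, -0.424], [0.019, 0.718, 0.695, 0.679], [0.0, 0.0, 0.0, 1.0]] ['pixels', 'z_map', 'mtx', 'pose']
{'time_s': 0.1, 'qpos': [1.271, 0.3, 1.522, -0.0, 1.321, -0.067], 'joint_vel': [-0.001, -0.001, -0.003, 0.0, 0.003, -0.001], 'tau': [-0.002, -53.264, -35.328, 0.071, 0.024, -0.0], 'ee_pos': [0.127, 0.535, 0.177], 'eef_rot': [-3.141, -0.0, 2.909], 'force': [0.147, -0.311, 0.244], 'moment': [0.027, 0.015, 0.013], 'grip_force': 0.0, 'grip_width': 0.094}
```

View pics/top0.png

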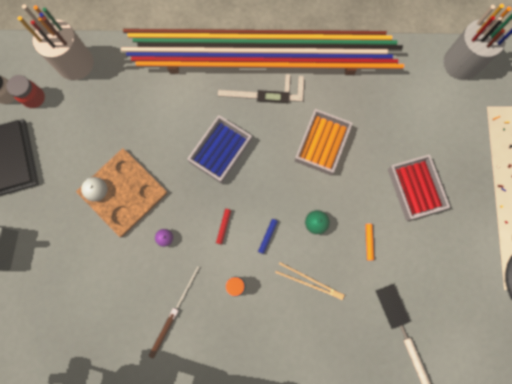

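View pics/scene0.png

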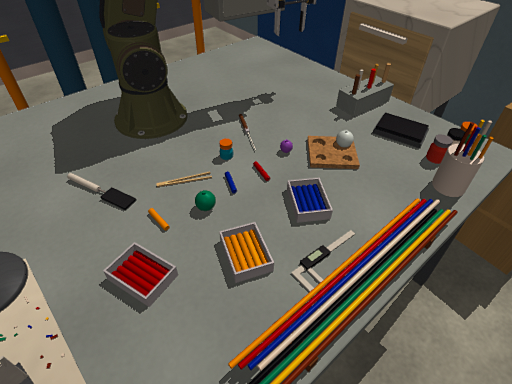

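Top view: tray centre is near (123,193), with the clear bauble at (94,188). The cobalt trough is at (220,149), amber trough (324,141) and ruby trough (420,187). The rods are ruby (224,226), cobalt (268,236) and amber (370,241). The large bauble is at (317,222) and the small one at (164,237). Next I measure by colour masks.

```bash
cat > m.py <<'E'
from h import *
c=ctrl.camera('top'); hsv=cv2.cvtColor(c['pixels'],cv2.COLOR_RGB2HSV)
def blob(lo,hi,win):
    u0,v0,u1,v1=win; m=np.zeros(hsv.shape[:2],np.uint8)
    m[v0:v1,u0:u1]=cv2.inRange(hsv,lo,hi)[v0:v1,u0:u1]
    n,l,s,ce=cv2.connectedComponentsWithStats(m); i=1+np.argmax(s[1:,4]); 
    return np.argwhere(l==i)[:,::-1].astype(np.float32)
def redmask(win):
    global hsv; h=hsv; hsv=h.copy(); hsv[...,0]=(hsv[...,0].astype(int)+90)%180
    p=blob((75,120,60),(100,255,255),win); hsv=h; return p
def rect(name,p,z):
    w=world(c,p,z)[:,:2].astype(np.float32); (ct,(a,b),ang)=cv2.minAreaRect(w*1000)
    if a<b: a,b,ang=b,a,ang+90
    print(name,'centre mm',np.round(ct,1),'size',round(a),round(b),'long axis deg',round((ang+90)%180-90,1), 'n',len(p))
if __name__=='__main__':
    B=((105,110,40),(130,255,255)); A=((10,140,90),(28,255,255))
    rect('ruby_rod',redmask((205,195,245,255)),.012); rect('ruby_tr',redmask((385,150,460,225)),.02)
    rect('cob_rod',blob(*B,(250,210,290,260)),.012); rect('cob_tr',blob(*B,(180,110,260,190)),.02)
    rect('amb_rod',blob(*A,(355,215,385,270)),.012); rect('amb_tr',blob(*A,(285,105,360,180)),.02)
    rect('tray',blob((5,70,60),(25,255,255),(70,140,180,245)),.016)
    for n,lo,hi,w,z in(('large',(60,80,20),(95,255,255),(295,200,340,245),.0275),('small',(125,80,20),(160,255,255),(150,220,185,255),.0205),('clear',(0,0,140),(179,40,255),(75,170,112,207),.033)):
        p=blob(lo,hi,w); (u,v),r=cv2.minEnclosingCircle(p); print(n,world(c,(u,v),z).round(4)[0],'px',round(u,1),round(v,1),round(r,1),len(p))
    im=cv2.resize(c['pixels'][140:250,70:190],None,fx=5,fy=5,interpolation=cv2.INTER_CUBIC); cv2.imwrite('pics/tray.png',im[:,:,::-1])
E
python3 m.py
```

```text
ruby_rod centre mm [469.7 100.1] size 77 13 long axis deg -13.6 n 209
ruby_tr centre mm [ 560.4 -332.2] size 107 69 long axis deg 17.0 n 1471
cob_rod centre mm [449.1   1.7] size 75 10 long axis deg -22.7 n 159
cob_tr centre mm [643.6 112.7] size 103 69 long axis deg -32.8 n 1309
amb_rod centre mm [ 439.1 -220.8] size 76 15 long axis deg 0.6 n 251
amb_tr centre mm [ 663.6 -122.5] size 107 75 long axis deg -21.6 n 1461
tray centre mm [543.1 329.5] size 152 145 long axis deg 46.3 n 3820
large [ 0.4786 -0.1042  0.0275] px 316.5 221.9 11.2 388
small [0.442  0.2303 0.0205] px 162.7 237.3 7.7 182
clear [0.5551 0.4056 0.033 ] px 85.0 184.5 17.6 576
```

View pics/tray.png

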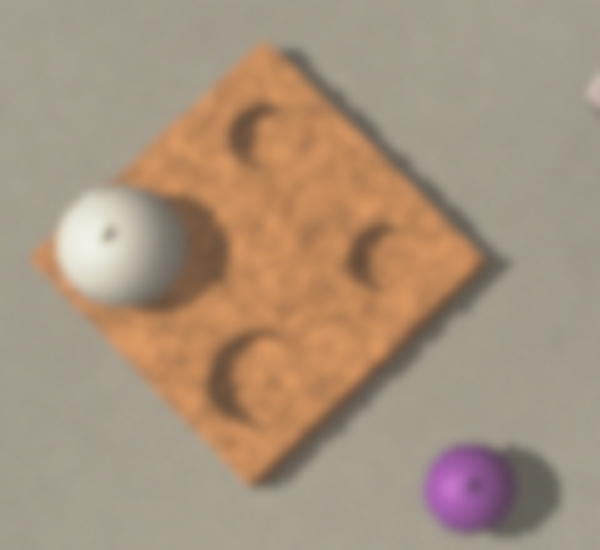

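Tray yaw is about −44°, and the empty large pocket is near the bottom of the tray (around (121,215) in the full image). The small pockets are near (147,191) and (124,167). I'll take the small bauble first, gripping along world x (yaw 90°), which keeps the fingers clear of the neighbours.

{"op": "servo_tool", "data": {
  "plan": [
    [100,-0.047,-0.028,0,0,0,0],
    [100,-0.047,-0.028,0,0,0,0],
    [100,-0.047,-0.028,0,0,0,0],
    [100,-0.047,-0.028,0,0,0,0],
    [100,-0.047,-0.028,0,0,0,0],
    [100,-0.047,-0.028,0,0,0,0],
    [100,-0.047,-0.028,0,0,0,0],
    [100,-0.047,-0.028,0,0,0,0]
  ],
  "force": 7
}}

```text
time_s: 1.15
ee_pos: [0.4421, 0.229, 0.1771]
eef_rot: [3.142, -0.0, 2.909]
force: [0.3, 0.2, 0.5]
grip_width: 0.0939
grip_force: 0.0
```

{"op": "servo_tool", "data": {
  "plan": [
    [100,0,0,0,0,0,0.167],
    [100,0,0,0,0,0,0.167],
    [100,0,0,0,0,0,0.167],
    [100,0,0,0,0,0,0.167],
    [100,0,0,0,0,0,0.167],
    [100,0,0,0,0,0,0.167],
    [100,0,0,0,0,0,0.167],
    [100,0,0,0,0,0,0.167]
  ]
}}

```text
time_s: 2.15
ee_pos: [0.441, 0.2304, 0.1769]
eef_rot: [-3.141, 0.0, 1.567]
force: [0.1, -0.4, 0.6]
grip_width: 0.0939
grip_force: 0.0
```

```bash
cat >> h.py <<'E'
def go(x,y,z,yaw=None):
    "total shift in present tool axes, and turn about tool z, to reach a world pose (tool down)"
    o=ctrl.get_obs(); p=np.array(o['ee_pos']); ps=o['eef_rot'][2]; d=np.array([x,y,z])-p
    s=[d[0]*np.cos(ps)+d[1]*np.sin(ps), d[0]*np.sin(ps)-d[1]*np.cos(ps), -d[2]]
    t=0 if yaw is None else -((np.radians(yaw)-ps+np.pi/2)%np.pi-np.pi/2)
    print('t',round(o['time_s'],2),'at',p.round(4),'yaw',round(np.degrees(ps),1),'j6',round(o['qpos'][5],2),'w',round(o['grip_width'],4),'gf',round(o['grip_force'],1),'-> shift',np.round(s,4),'turn',round(t,3))
E
python3 - <<'E'
from h import *
c=ctrl.camera('wrist'); save(c,'w1.png'); print(c['mtx'].round(1).tolist(),np.array(c['pose']).round(3).tolist())
go(.442,.230,.0105,90)
E
```

```text
[[273.9, 0.0, 254.3], [0.0, 273.9, 192.0], [0.0, 0.0, 1.0]] [[1.0, 0.002, 0.002, 0.443], [-0.002, 0.97, 0.244, 0.3], [-0.001, -0.244, 0.97, 0.385], [0.0, 0.0, 0.0, 1.0]]
t 2.2 at [0.441  0.2304 0.1769] yaw 89.3 j6 0.42 w 0.0939 gf 0.0 -> shift [-0.0004  0.001   0.1664] turn -0.012
```

View pics/w1.png

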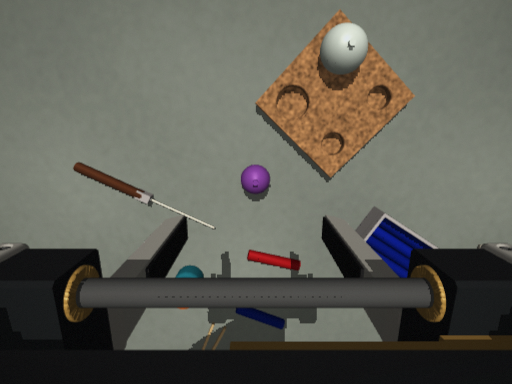

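The wrist view shows the violet bauble at (255,179) and the tray corners at (257,104), (341,11), (412,97) and (330,178). The empty large pocket is at (293,98), with small pockets at (332,143) and (380,97). Next I refine the bauble and tray positions.

Run:
```python
import m
from h import *
c=ctrl.camera('wrist'); m.c=c; m.hsv=cv2.cvtColor(c['pixels'],cv2.COLOR_RGB2HSV)
p=m.blob((125,80,20),(165,255,255),(230,150,280,210)); (u,v),r=cv2.minEnclosingCircle(p)
s=world(c,(u,v),.0205)[0]; print('small',s.round(4),r)
p=m.blob((5,70,40),(25,255,255),(240,0,430,190)); h=cv2.convexHull(p.astype(np.int32))
k=[p[np.argmin(p[:,0])],p[np.argmin(p[:,1])],p[np.argmax(p[:,0])],p[np.argmax(p[:,1])]]; print(k)
w=world(c,k,.016)[:,:2]; print(w.round(4).tolist(),'ctr',w.mean(0).round(4)); e=w[3]-w[0]; f=w[2]-w[1]
print(np.linalg.norm(np.diff(np.r_[w,w[:1]],axis=0),axis=1).round(4),np.degrees(np.arctan2(e[1],e[0])),np.degrees(np.arctan2(f[1],f[0])))
# pocket rims by hand-read centres, for check
print('pockets',world(c,[(293,98),(332,143),(380,97)],.016).round(4).tolist())
t=w.mean(0)
for a in(-44,):
    R=np.array([[np.cos(np.radians(a)),-np.sin(np.radians(a))],[np.sin(np.radians(a)),np.cos(np.radians(a))]])
    for q in((-.036,-.04),(.04,-.04),(.04,.04)): print(q,(t+R@q).round(4))
go(s[0],s[1],.0105,90)
```

```text
small [0.4429 0.227  0.0205] 14.445222854614258
[array([256., 102.], dtype=float32), array([340.,   9.], dtype=float32), array([414.,  95.], dtype=float32), array([329., 177.], dtype=float32)]
[[0.4441, 0.3268], [0.5438, 0.4323], [0.6457, 0.3355], [0.5445, 0.2289]] ctr [0.5445 0.3309]
[0.1452 0.1406 0.147  0.1402] -44.274328700320936 -43.53607988799893
pockets [[0.4915, 0.3317, 0.016], [0.5454, 0.2749, 0.016], [0.6026, 0.333, 0.016]]
(-0.036, -0.04) [0.4909 0.3271]
(0.04, -0.04) [0.5455 0.2743]
(0.04, 0.04) [0.6011 0.3319]
t 2.3 at [0.441  0.2304 0.1769] yaw 90.3 j6 0.4 w 0.0941 gf 0.0 -> shift [-0.0034  0.0019  0.1664] turn 0.005
```

{"op": "servo_tool", "data": {
  "plan": [
    [100,-0.003,0.002,0.03,0,0,0],
    [100,0,0,0.03,0,0,0],
    [100,0,0,0.03,0,0,0],
    [100,0,0,0.03,0,0,0],
    [100,0,0,0.025,0,0,0],
    [100,0,0,0.015,0,0,0],
    [100,0,0,0.006,0,0,0],
    [60,0,0,0,0,0,0]
  ],
  "force": 7
}}

```text
time_s: 3.3
ee_pos: [0.4433, 0.2275, 0.0113]
eef_rot: [3.141, -0.0, 1.574]
force: [-1.1, 0.4, 0.3]
grip_width: 0.0868
grip_force: 0.0
```

{"op": "servo_tool", "data": {
  "plan": [
    [30,0,0,0,0,0,0],
    [30,0,0,0,0,0,0],
    [30,0,0,0,0,0,0],
    [30,0,0,0,0,0,0],
    [30,0,0,0,0,0,0],
    [30,0,0,0,0,0,0],
    [30,0,0,0,0,0,0],
    [30,0,0,0,0,0,0]
  ],
  "force": 7
}}

```text
time_s: 4.3
ee_pos: [0.4431, 0.2275, 0.0111]
eef_rot: [-3.142, -0.0, 1.573]
force: [0.4, 0.3, -0.3]
grip_width: 0.0283
grip_force: 0.0
```

Run:
```python
from h import *
c=ctrl.camera('wrist'); save(c,'w2.png'); go(.443,.227,.0105,90)
```

```text
t 4.35 at [0.4431 0.2275 0.011 ] yaw 90.1 j6 0.4 w 0.0283 gf 0.0 -> shift [-0.0005 -0.0001  0.0005] turn 0.002
```

View pics/w2.png

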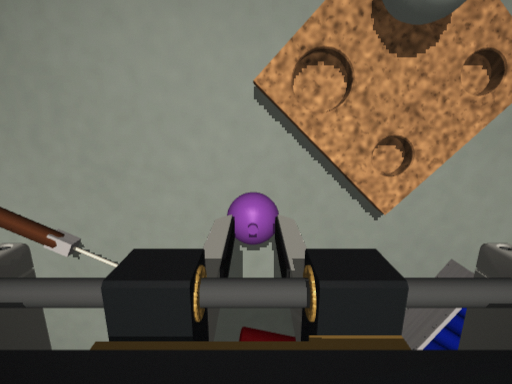

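The ball slipped out forward (+y). It now sits at about (253,218), ahead of the fingertips. I'll measure it again.

```bash
cat > b.py <<'E'
import m
from h import *
def ball(cam,lo,hi,z,win=(0,0,512,384)):
    c=ctrl.camera(cam); m.c=c; m.hsv=cv2.cvtColor(c['pixels'],cv2.COLOR_RGB2HSV)
    p=m.blob(lo,hi,win); (u,v),r=cv2.minEnclosingCircle(p); d=np.median([c['z_map'][int(b),int(a)] for a,b in p])
    print(cam,'px',round(u,1),round(v,1),round(r,1),'world',world(c,(u,v),z)[0].round(4),'bbox',p.min(0),p.max(0))
V=((125,80,20),(165,255,255)); G=((60,80,20),(95,255,255))
E
python3 -c "
from b import *
ball('wrist',*V,.0205); ball('top',*V,.0205,(150,200,190,260)); go(.4,.2,.1)"
```

```text
wrist px 252.6 218.1 26.1 world [0.443  0.2267 0.0205] bbox [228. 193.] [277. 244.]Traceback (most recent call last):
  File "<string>", line 3, in <module>
    ball('wrist',*V,.0205); ball('top',*V,.0205,(150,200,190,260)); go(.4,.2,.1)
                            ~~~~^^^^^^^^^^^^^^^^^^^^^^^^^^^^^^^^^^
  File "b.py", line 5, in ball
    p=m.blob(lo,hi,win); (u,v),r=cv2.minEnclosingCircle(p); d=np.median([c['z_map'][int(b),int(a)] for a,b in p])
  File "m.py", line 6, in blob
    n,l,s,ce=cv2.connectedComponentsWithStats(m); i=1+np.argmax(s[1:,4]);
                                                      ~~~~~~~~~^^^^^^^^^
    return _wrapfunc(a, 'argmax', axis=axis, out=out, **kwds)
    return bound(*args, **kwds)
ValueError: attempt to get argmax of an empty sequence
```

Run:
```python
from b import *
c=ctrl.camera('wrist'); m.hsv=cv2.cvtColor(c['pixels'],cv2.COLOR_RGB2HSV); P=np.array(c['pose']); print(P.round(3).tolist())
def pts(p):
    z=c['z_map'][p[:,1].astype(int),p[:,0].astype(int)]; d=np.c_[p,np.ones(len(p))]@np.linalg.inv(c['mtx']).T*z[:,None]; d[:,1:]*=-1
    return d@P[:3,:3].T+P[:3,3]
w=pts(m.blob(*V,(0,0,512,384))); A=np.c_[2*w,np.ones(len(w))]; s=np.linalg.lstsq(A,(w**2).sum(1),rcond=None)[0]
print('sphere',s[:3].round(4),'r',np.sqrt(s[3]+s[:3]@s[:3]).round(4))
g=np.array([(u,v) for u in (215,222,228,232,236,242,268,274,280,286,292) for v in (225,240,255,270)]); 
for q,x in zip(g,pts(g)): print(q,x.round(3),c['pixels'][q[1],q[0]])
go(.4,.2,.1)
```

```text
[[1.0, -0.003, 0.0, 0.444], [0.003, 0.97, 0.244, 0.297], [-0.001, -0.244, 0.97, 0.22], [0.0, 0.0, 0.0, 1.0]]
sphere [0.4445 0.2511 0.1092] r 0.0776
[215 225] [0.42  0.237 0.062] [134 131 122]
[215 240] [0.423 0.237 0.084] [133 129 120]
[215 255] [0.426 0.237 0.101] [133 130 121]
[215 270] [0.428 0.237 0.115] [66 66 61]
[222 225] [0.425 0.237 0.062] [134 130 120]
[222 240] [0.427 0.237 0.084] [135 131 122]
[222 255] [0.429 0.236 0.1  ] [67 67 61]
[222 270] [0.43  0.235 0.111] [16 15 16]
[228 225] [0.428 0.236 0.06 ] [130 127 117]
[228 240] [0.43  0.235 0.08 ] [17 16 17]
[228 255] [0.43  0.229 0.086] [8 9 8]
[228 270] [0.43  0.222 0.089] [18 19 18]
[232 225] [0.43  0.235 0.057] [14 14 15]
[232 240] [0.43  0.226 0.06 ] [9 8 9]
[232 255] [0.425 0.185 0.001] [58 60 55]
[232 270] [0.425 0.171 0.   ] [61 65 60]
[236 225] [0.431 0.228 0.038] [120  58 142]
[236 240] [0.429 0.2   0.001] [62 65 60]
[236 255] [0.428 0.186 0.001] [62 66 59]
[236 270] [0.428 0.171 0.   ] [62 64 58]
[242 225] [0.436 0.229 0.04 ] [135  68 159]
[242 240] [0.435 0.214 0.033] [72 36 87]
[242 255] [0.434 0.186 0.002] [8
[... 305 characters left out ...]
6]
[274 255] [0.462 0.185 0.   ] [63 66 60]
[274 270] [0.462 0.172 0.002] [62 65 60]
[280 225] [0.46  0.237 0.061] [113 110 102]
[280 240] [0.458 0.236 0.081] [15 14 16]
[280 255] [0.459 0.227 0.081] [8 8 9]
[280 270] [0.467 0.171 0.001] [30 31 30]
[286 225] [0.464 0.237 0.062] [134 130 120]
[286 240] [0.461 0.237 0.084] [133 130 120]
[286 255] [0.46  0.235 0.098] [35 34 33]
[286 270] [0.459 0.234 0.109] [20 20 19]
[292 225] [0.467 0.237 0.062] [135 132 122]
[292 240] [0.464 0.237 0.085] [133 130 120]
[292 255] [0.462 0.237 0.101] [134 131 120]
[292 270] [0.461 0.236 0.114] [103 101  93]
t 4.6 at [0.4431 0.2275 0.0111] yaw 90.1 j6 0.4 w 0.0283 gf 0.0 -> shift [-0.0274 -0.0431 -0.0889] turn 0
```

Run:
```python
from b import *
c=ctrl.camera('wrist'); P=np.array(c['pose'])
g=np.array([(u,v) for u in (212,218,224) for v in range(196,226,3)],float)
z=c['z_map'][g[:,1].astype(int),g[:,0].astype(int)]; d=np.c_[g,np.ones(len(g))]@np.linalg.inv(c['mtx']).T*z[:,None]; d[:,1:]*=-1
for q,x in zip(g,d@P[:3,:3].T+P[:3,3]): print(q,x.round(3))
s=ctrl.camera('scene'); im=cv2.resize(s['pixels'][60:220,190:390],None,fx=3.5,fy=3.5,interpolation=cv2.INTER_CUBIC); cv2.imwrite('pics/s2.png',im[:,:,::-1])
```

```text
[212. 196.] [0.409 0.239 0.001]
[212. 199.] [0.409 0.236 0.001]
[212. 202.] [0.409 0.234 0.001]
[212. 205.] [0.409 0.231 0.001]
[212. 208.] [0.409 0.229 0.001]
[212. 211.] [0.409 0.226 0.001]
[212. 214.] [0.409 0.223 0.001]
[212. 217.] [0.409 0.221 0.002]
[212. 220.] [0.409 0.218 0.001]
[212. 223.] [0.409 0.215 0.001]
[218. 196.] [0.414 0.239 0.001]
[218. 199.] [0.414 0.237 0.002]
[218. 202.] [0.414 0.234 0.   ]
[218. 205.] [ 0.414  0.231 -0.001]
[218. 208.] [0.414 0.229 0.001]
[218. 211.] [0.414 0.226 0.001]
[218. 214.] [0.414 0.223 0.001]
[218. 217.] [0.414 0.221 0.001]
[218. 220.] [0.421 0.237 0.052]
[218. 223.] [0.422 0.237 0.058]
[224. 196.] [0.419 0.239 0.001]
[224. 199.] [0.419 0.237 0.002]
[224. 202.] [0.419 0.234 0.   ]
[224. 205.] [0.419 0.231 0.001]
[224. 208.] [ 0.419  0.228 -0.   ]
[224. 211.] [0.419 0.226 0.002]
[224. 214.] [0.419 0.223 0.001]
[224. 217.] [0.424 0.237 0.048]
[224. 220.] [0.425 0.237 0.052]
[224. 223.] [0.425 0.236 0.057]
```

View pics/s2.png

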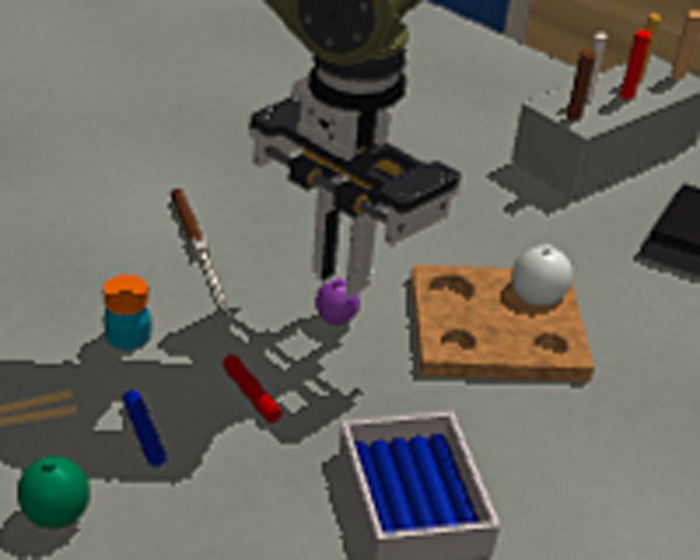

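The fingertips really end near z≈0.045 while the TCP is reported at 0.011, so the fingers closed above the ball without touching it. I'll open them and measure the tip offset from depth.

{"op": "servo_tool", "data": {
  "plan": [
    [100,0,0,0,0,0,0],
    [100,0,0,0,0,0,0],
    [100,0,0,0,0,0,0],
    [100,0,0,0,0,0,0],
    [100,0,0,0,0,0,0],
    [100,0,0,0,0,0,0],
    [100,0,0,0,0,0,0],
    [100,0,0,0,0,0,0]
  ]
}}

```text
time_s: 5.75
ee_pos: [0.4431, 0.2275, 0.011]
eef_rot: [-3.142, 0.0, 1.573]
force: [-0.0, -0.2, 0.4]
grip_width: 0.0938
grip_force: 0.0
```

```bash
cat > tip.py <<'E'
from b import *
def cloud(n):
    c=ctrl.camera(n); P=np.array(c['pose']); v,u=np.mgrid[:384,:512]; z=c['z_map'].ravel()
    d=np.c_[u.ravel(),v.ravel(),np.ones(z.size)]@np.linalg.inv(c['mtx']).T*z[:,None]; d[:,1:]*=-1
    return (d@P[:3,:3].T+P[:3,3])[z>0], cv2.cvtColor(c['pixels'],cv2.COLOR_RGB2HSV).reshape(-1,3)[z>0]
if __name__=='__main__':
  o=ctrl.get_obs(); t=np.array(o['ee_pos'])
  for n in('wrist','scene'):
    w,h=cloud(n); r=w-t; k=(abs(r[:,1])<.014)&(abs(r[:,0])>.03)&(abs(r[:,0])<.07)&(w[:,2]>.008)&(w[:,2]<.1); q=w[k]
    for s in(-1,1):
        f=q[np.sign(q[:,0]-t[0])==s]; 
        if len(f): print(n,s,'n',len(f),'lowest z',np.sort(f[:,2])[:6].round(4),'x',f[:,0].min().round(3),f[:,0].max().round(3),'y',f[:,1].min().round(3),f[:,1].max().round(3))
  go(.443,.227,.0105,90)
E
python3 tip.py
```

```text
wrist -1 n 1700 lowest z [0.0394 0.0399 0.0402 0.0403 0.0406 0.0407] x 0.385 0.398 y 0.219 0.237
wrist 1 n 1721 lowest z [0.0397 0.0398 0.0403 0.0404 0.0405 0.0406] x 0.491 0.504 y 0.219 0.238
scene -1 n 108 lowest z [0.0399 0.0408 0.0421 0.0423 0.043  0.0432] x 0.384 0.401 y 0.215 0.235
scene 1 n 101 lowest z [0.0425 0.0464 0.0474 0.0476 0.0487 0.0501] x 0.492 0.507 y 0.215 0.237
t 5.9 at [0.4431 0.2275 0.0111] yaw 90.1 j6 0.4 w 0.0937 gf 0.0 -> shift [-0.0005 -0.0001  0.0006] turn 0.002
```

Both views put the tips about 28 mm above the reported TCP. I descend another 28 mm, which puts the tips near 11 mm, and watch the force.

{"op": "servo_tool", "data": {
  "plan": [
    [100,0,0,0.006,0,0,0],
    [100,0,0,0.006,0,0,0],
    [100,0,0,0.006,0,0,0],
    [100,0,0,0.005,0,0,0],
    [100,0,0,0.003,0,0,0],
    [100,0,0,0.002,0,0,0],
    [100,0,0,0,0,0,0],
    [100,0,0,0,0,0,0]
  ]
}}

```text
time_s: 6.9
ee_pos: [0.4431, 0.2275, -0.0168]
eef_rot: [3.141, -0.0, 1.573]
force: [-0.4, 0.1, -0.6]
grip_width: 0.0942
grip_force: 0.0
```

```bash
python3 tip.py; python3 -c "
from b import *
ball('wrist',*V,.0205)"
```

```text
wrist -1 n 2736 lowest z [0.0118 0.012  0.0125 0.0129 0.013  0.0131] x 0.385 0.398 y 0.217 0.237
wrist 1 n 2740 lowest z [0.0116 0.0121 0.0124 0.0125 0.0126 0.0127] x 0.491 0.504 y 0.217 0.238
scene -1 n 150 lowest z [0.0129 0.0133 0.0142 0.0148 0.015  0.0168] x 0.385 0.4 y 0.214 0.235
scene 1 n 125 lowest z [0.0169 0.0192 0.021  0.0213 0.022  0.0223] x 0.493 0.506 y 0.216 0.237
t 7.05 at [ 0.4431  0.2275 -0.0168] yaw 90.1 j6 0.4 w 0.0938 gf 0.0 -> shift [-0.0005 -0.0002 -0.0273] turn 0.002
wrist px 252.1 232.3 30.1 world [0.443  0.2266 0.0205] bbox [223. 203.] [281. 262.]
```

Tips are at about 11.5 mm and the ball is centred between them. Closing.

{"op": "servo_tool", "data": {
  "plan": [
    [30,0,0,0,0,0,0],
    [30,0,0,0,0,0,0],
    [30,0,0,0,0,0,0],
    [30,0,0,0,0,0,0],
    [30,0,0,0,0,0,0],
    [30,0,0,0,0,0,0],
    [30,0,0,0,0,0,0],
    [30,0,0,0,0,0,0]
  ],
  "force": 7
}}

```text
time_s: 8.15
ee_pos: [0.4431, 0.2274, -0.0169]
eef_rot: [-3.142, -0.0, 1.573]
force: [0.1, 0.7, 0.7]
grip_width: 0.0395
grip_force: 7.0
```

{"op": "servo_tool", "data": {
  "plan": [
    [30,0,0,-0.02,0,0,0],
    [30,0,0,-0.02,0,0,0],
    [30,0,0,-0.02,0,0,0],
    [30,0.012,0.026,0,0,0,0],
    [30,0.012,0.026,0,0,0,0],
    [30,0.012,0.026,0,0,0,0],
    [30,0.012,0.0245,0,0,0,0],
    [30,0,0,0,0,0,0]
  ]
}}

```text
time_s: 9.15
ee_pos: [0.5462, 0.276, 0.0425]
eef_rot: [-3.141, 0.0, 1.573]
force: [-0.5, -0.7, -0.6]
grip_width: 0.0397
grip_force: 7.0
```

Run:
```python
from b import *
c=ctrl.camera('wrist'); save(c,'w3.png'); print(world(c,[(253,232)],.08).round(4)); go(.545,.274,-.0085,90)
```

```text
[[0.5457 0.275  0.08  ]]
t 9.25 at [0.5449 0.2754 0.0426] yaw 90.1 j6 0.41 w 0.0392 gf 7.0 -> shift [-0.0014  0.0001  0.0511] turn 0.002
```

View pics/w3.png

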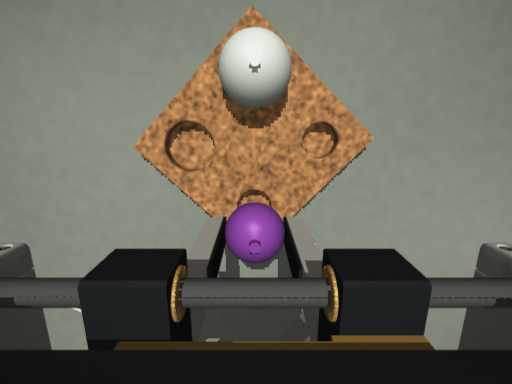

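The ball is held at (254,232), and its pocket is visible just behind at (255,200). Lowering gently.

{"op": "servo_tool", "data": {
  "plan": [
    [30,-0.001,0,0.015,0,0,0],
    [30,0,0,0.012,0,0,0],
    [30,0,0,0.01,0,0,0],
    [30,0,0,0.006,0,0,0],
    [30,0,0,0.004,0,0,0],
    [30,0,0,0.0015,0,0,0],
    [30,0,0,0.001,0,0,0],
    [30,0,0,0,0,0,0]
  ]
}}

```text
time_s: 10.25
ee_pos: [0.5456, 0.2747, -0.0063]
eef_rot: [3.141, -0.0, 1.573]
force: [0.1, 0.7, -0.7]
grip_width: 0.0394
grip_force: 7.0
```

{"op": "servo_tool", "data": {
  "plan": [
    [30,0,0,0.001,0,0,0],
    [30,0,0,0.0005,0,0,0],
    [30,0,0,0,0,0,0],
    [44,0,0,0,0,0,0],
    [48,0,0,0,0,0,0],
    [55,0,0,0,0,0,0],
    [65,0,0,0,0,0,0],
    [70,0,0,0,0,0,0]
  ]
}}

```text
time_s: 11.25
ee_pos: [0.5455, 0.2747, -0.0079]
eef_rot: [3.142, -0.0, 1.573]
force: [-0.4, -0.1, 0.3]
grip_width: 0.065
grip_force: 0.0
```

{"op": "servo_tool", "data": {
  "plan": [
    [70,0,0,-0.005,0,0,0],
    [70,0,0,-0.02,0,0,0],
    [70,0,0,-0.03,0,0,0],
    [70,0,0,-0.03,0,0,0],
    [70,0,0,-0.03,0,0,0],
    [70,0,0,0,0,0,0],
    [70,0,0,0,0,0,0],
    [70,0,0,0,0,0,0]
  ]
}}

```text
time_s: 12.25
ee_pos: [0.545, 0.2745, 0.1062]
eef_rot: [-3.14, 0.001, 1.573]
force: [-0.3, -0.1, -0.1]
grip_width: 0.0659
grip_force: 0.0
```

Run:
```python
from b import *
ball('wrist',*V,.029); ball('top',*V,.029,(125,165,175,215)); ball('top',*G,.0275,(295,200,340,245)); go(.4786,-.1042,.10,90)
c=ctrl.camera('wrist'); save(c,'w4.png')
```

```text
wrist px 254.2 191.3 18.5 world [0.5461 0.2734 0.029 ] bbox [237. 173.] [272. 209.]
top px 143.9 189.7 8.4 world [0.5456 0.2757 0.029 ] bbox [137. 182.] [152. 197.]
top px 316.2 221.9 11.7 world [ 0.4787 -0.1035  0.0275] bbox [306. 211.] [327. 232.]
t 12.45 at [0.5453 0.2746 0.1066] yaw 90.1 j6 0.4 w 0.0656 gf 0.0 -> shift [-0.3787 -0.0675  0.0066] turn 0.002
```

View pics/w4.png

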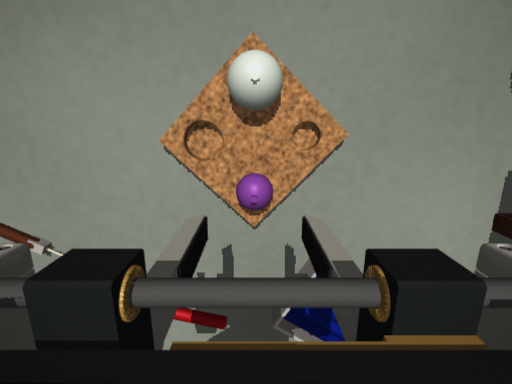

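The small bauble is seated in its pocket at (254,191), with the clear one untouched at (255,80). Moving to the large bauble.

{"op": "servo_tool", "data": {
  "plan": [
    [100,-0.048,-0.0085,0,0,0,0],
    [100,-0.048,-0.0085,0,0,0,0],
    [100,-0.048,-0.0085,0,0,0,0],
    [100,-0.048,-0.0085,0,0,0,0],
    [100,-0.048,-0.0085,0,0,0,0],
    [100,-0.048,-0.0085,0,0,0,0],
    [100,-0.048,-0.0085,0,0,0,0],
    [100,-0.043,-0.0075,0,0,0,0]
  ]
}}

```text
time_s: 13.5
ee_pos: [0.4788, -0.1061, 0.1072]
eef_rot: [3.141, 0.0, 1.572]
force: [-0.1, -0.0, -0.0]
grip_width: 0.0941
grip_force: 0.0
```

Run:
```python
from b import *
ball('wrist',*G,.0275); go(.4786,-.1055,-.0155,90)
```

```text
wrist px 254.7 186.1 25.0 world [ 0.4798 -0.1055  0.0275] bbox [230. 162.] [279. 211.]
t 13.6 at [ 0.4786 -0.1075  0.1071] yaw 89.9 j6 -0.29 w 0.0942 gf 0.0 -> shift [ 0.002  -0.      0.1226] turn -0.002
```

{"op": "servo_tool", "data": {
  "plan": [
    [100,0.002,0.001,0.03,0,0,0],
    [100,0,0,0.03,0,0,0],
    [100,0,0,0.025,0,0,0],
    [100,0,0,0.016,0,0,0],
    [100,0,0,0.012,0,0,0],
    [100,0,0,0.008,0,0,0],
    [75,0,0,0,0,0,0],
    [45,0,0,0,0,0,0]
  ],
  "force": 7
}}

```text
time_s: 14.6
ee_pos: [0.4806, -0.1026, -0.0134]
eef_rot: [3.141, 0.0, 1.573]
force: [-0.5, -0.3, -0.4]
grip_width: 0.0776
grip_force: 0.0
```

{"op": "servo_tool", "data": {
  "plan": [
    [45,0,0,0,0,0,0],
    [45,0,0,0,0,0,0],
    [45,0,0,0,0,0,0],
    [45,0,0,0,0,0,0],
    [45,0,0,0,0,0,0],
    [45,0,0,0,0,0,0],
    [45,0,0,0,0,0,0],
    [45,0,0,0,0,0,0]
  ]
}}

```text
time_s: 15.6
ee_pos: [0.4804, -0.1025, -0.0138]
eef_rot: [3.141, 0.0, 1.573]
force: [-1.2, 0.2, 5.4]
grip_width: 0.0537
grip_force: 7.0
```

{"op": "servo_tool", "data": {
  "plan": [
    [45,0,0,-0.02,0,0,0],
    [45,0,0,-0.03,0,0,0],
    [45,0,0,-0.03,0,0,0],
    [45,0.03,0.002,0,0,0,0],
    [45,0.05,0.002,0,0,0,0],
    [45,0.05,0.002,0,0,0,0],
    [45,0.05,0.001,0,0,0,0],
    [45,0.05,0.001,0,0,0,0]
  ]
}}

```text
time_s: 16.6
ee_pos: [0.4875, 0.1292, 0.0658]
eef_rot: [-3.141, 0.0, 1.573]
force: [0.9, -0.0, -0.1]
grip_width: 0.0536
grip_force: 7.0
```

{"op": "servo_tool", "data": {
  "plan": [
    [45,0.05,0.001,0,0,0,0],
    [45,0.05,0.001,0,0,0,0],
    [45,0.045,0.001,0,0,0,0],
    [45,0.03,0,0,0,0,0],
    [45,0.01,0,0,0,0,0],
    [45,0,0,0,0,0,0],
    [45,0,0,0,0,0,0],
    [45,0,0,0,0,0,0]
  ]
}}

```text
time_s: 17.6
ee_pos: [0.4906, 0.3117, 0.0662]
eef_rot: [3.142, -0.0, 1.572]
force: [0.4, -0.3, -1.2]
grip_width: 0.0539
grip_force: 7.0
```

Run:
```python
from b import *
ball('wrist',*G,.0275+.08); go(.491,.329,-.008,90); c=ctrl.camera('wrist'); save(c,'w5.png'); ball('wrist',*V,.029)
```

```text
wrist px 254.2 239.0 42.0 world [0.4919 0.3079 0.1075] bbox [213. 198.] [295. 277.]
t 17.7 at [0.4906 0.312  0.0662] yaw 90.1 j6 0.5 w 0.0533 gf 7.0 -> shift [0.017  0.0004 0.0742] turn 0.001
wrist px 322.5 233.0 15.5 world [0.5574 0.2799 0.029 ] bbox [314. 220.] [332. 246.]
```

View pics/w5.png

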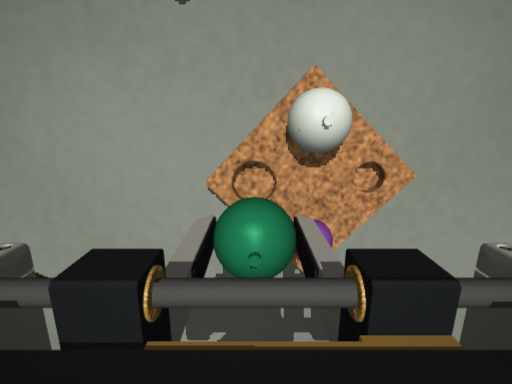

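The green bauble is held at (254,239). The empty large pocket is at about (254,180), the small one at (318,235) and the clear one at (320,120).

Run:
```python
from b import *
c=ctrl.camera('wrist'); print(world(c,[(254,181),(254,162),(254,199),(233,181),(276,181)],.016).round(4).tolist())
hsv=cv2.cvtColor(c['pixels'],cv2.COLOR_RGB2HSV); m.hsv=hsv
p=m.blob((5,70,40),(25,255,255),(180,40,430,260)); k=[p[np.argmin(p[:,0])],p[np.argmin(p[:,1])],p[np.argmax(p[:,0])]]
w=world(c,k,.016)[:,:2]; t=(w[0]+w[2])/2; print(w.round(4).tolist(),t, 'pocket', t+np.array([-.0537,-.0038]))
```

```text
[[0.4914, 0.3283, 0.016], [0.4913, 0.3466, 0.016], [0.4914, 0.3103, 0.016], [0.4711, 0.3282, 0.016], [0.5126, 0.3283, 0.016]]
[[0.4441, 0.3271], [0.5434, 0.4317], [0.6466, 0.3346]] [0.54534585 0.33087682] pocket [0.49164585 0.32707682]
```

{"op": "servo_tool", "data": {
  "plan": [
    [45,0.01,0,0,0,0,0],
    [45,0.009,0,0,0,0,0],
    [45,0,0,0.025,0,0,0],
    [45,0,0,0.02,0,0,0],
    [45,0,0,0.014,0,0,0],
    [45,0,0,0.007,0,0,0],
    [45,0,0,0.004,0,0,0],
    [45,0,0,0.002,0,0,0]
  ]
}}

```text
time_s: 18.9
ee_pos: [0.4906, 0.3317, -0.0057]
eef_rot: [3.141, -0.0, 1.573]
force: [-0.2, -0.9, 0.8]
grip_width: 0.0534
grip_force: 7.0
```

{"op": "servo_tool", "data": {
  "plan": [
    [45,0,0,0.001,0,0,0],
    [45,0,0,0.0005,0,0,0],
    [45,0,0,0,0,0,0],
    [45,0,0,0,0,0,0],
    [45,0,0,0,0,0,0],
    [45,0,0,0,0,0,0],
    [45,0,0,0,0,0,0],
    [45,0,0,0,0,0,0]
  ]
}}

```text
time_s: 19.9
ee_pos: [0.4905, 0.3315, -0.0072]
eef_rot: [3.141, -0.0, 1.573]
force: [0.7, -4.4, 4.4]
grip_width: 0.0536
grip_force: 7.0
```

Run:
```python
from b import *
ball('wrist',*G,.034); go(.4914,.3275,-.008,90)
```

```text
wrist px 254.1 239.5 42.0 world [0.4917 0.3271 0.034 ] bbox [213. 199.] [295. 277.]
t 20.0 at [ 0.4905  0.3315 -0.0073] yaw 90.1 j6 0.53 w 0.0535 gf 7.0 -> shift [-0.004   0.0009  0.0007] turn 0.002
```

Light contact with the +y rim, about 4 N. I'll shift back 2 mm, then release.

{"op": "servo_tool", "data": {
  "plan": [
    [45,-0.002,0,0,0,0,0],
    [45,0,0,0,0,0,0],
    [57,0,0,0,0,0,0],
    [59,0,0,0,0,0,0],
    [62,0,0,0,0,0,0],
    [68,0,0,0,0,0,0],
    [75,0,0,0,0,0,0],
    [80,0,0,0,0,0,0]
  ]
}}

```text
time_s: 21.0
ee_pos: [0.4904, 0.3296, -0.0075]
eef_rot: [-3.142, -0.0, 1.573]
force: [0.3, -0.6, 0.7]
grip_width: 0.0747
grip_force: 0.0
```

{"op": "servo_tool", "data": {
  "plan": [
    [80,0,0,-0.005,0,0,0],
    [80,0,0,-0.02,0,0,0],
    [80,0,0,-0.03,0,0,0],
    [80,0,0,-0.03,0,0,0],
    [80,0,0,-0.03,0,0,0],
    [50,0,0,0,0,0,0],
    [50,0,0,0,0,0,0],
    [50,0,0,0,0,0,0]
  ]
}}

```text
time_s: 22.0
ee_pos: [0.49, 0.3293, 0.1067]
eef_rot: [-3.14, 0.001, 1.573]
force: [0.2, -0.0, -0.5]
grip_width: 0.0493
grip_force: 0.0
```

Run:
```python
from b import *
ball('wrist',*G,.033); ball('wrist',*V,.029); go(.47,.1,.06,-13.6)
```

```text
wrist px 254.2 194.2 25.0 world [0.491  0.3259 0.033 ] bbox [230. 170.] [279. 219.]
wrist px 290.0 241.0 10.2 world [0.5317 0.2705 0.029 ] bbox [286. 231.] [292. 251.]
t 22.15 at [0.4902 0.3294 0.107 ] yaw 90.1 j6 0.53 w 0.0469 gf 0.0 -> shift [-0.2294 -0.0206  0.047 ] turn -1.331
```

Both baubles are seated. Now the ruby rod.

{"op": "servo_tool", "data": {
  "plan": [
    [50,-0.046,-0.004,0,0,0,0],
    [50,-0.046,-0.004,0,0,0,0],
    [50,-0.046,-0.004,0,0,0,0],
    [50,-0.046,-0.004,0,0,0,0],
    [50,-0.045,-0.0045,0,0,0,0],
    [50,0,0,0,0,0,-0.17],
    [50,0,0,0,0,0,-0.17],
    [50,0,0,0,0,0,-0.17]
  ]
}}

```text
time_s: 23.15
ee_pos: [0.4702, 0.1004, 0.1074]
eef_rot: [-3.141, -0.0, 2.088]
force: [0.0, 0.9, -0.3]
grip_width: 0.0471
grip_force: 0.0
```

{"op": "servo_tool", "data": {
  "plan": [
    [50,0,0,0.01,0,0,-0.164],
    [50,0,0,0.01,0,0,-0.164],
    [50,0,0,0.01,0,0,-0.164],
    [50,0,0,0.01,0,0,-0.164],
    [50,0,0,0,0,0,-0.164],
    [50,0,0,0,0,0,0],
    [50,0,0,0,0,0,0],
    [50,0,0,0,0,0,0]
  ]
}}

```text
time_s: 24.15
ee_pos: [0.4704, 0.1005, 0.0676]
eef_rot: [3.142, 0.0, 2.901]
force: [-0.1, -0.5, -0.6]
grip_width: 0.0468
grip_force: 0.0
```

Run:
```python
from b import *
c=ctrl.camera('wrist'); save(c,'w6.png'); go(.4697,.1001,-.0245,-13.6)
```

```text
t 24.25 at [0.4704 0.1005 0.0676] yaw 166.2 j6 -1.2 w 0.0472 gf 0.0 -> shift [ 0.0005 -0.0006  0.0921] turn -0.003
```

View pics/w6.png

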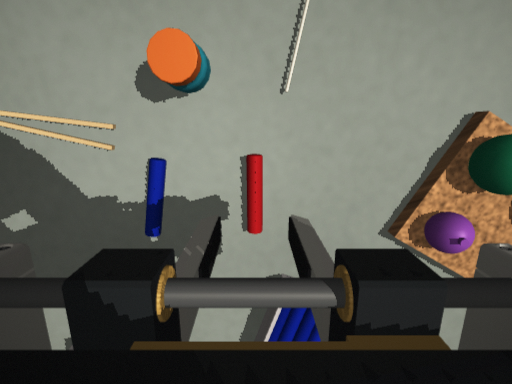

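The wrist view shows the ruby rod upright at (255,155–232) and the cobalt rod at (156,158–236). I measure both here.

Run:
```python
from b import *
c=ctrl.camera('wrist'); m.c=c; m.hsv=cv2.cvtColor(c['pixels'],cv2.COLOR_RGB2HSV)
m.rect('ruby',m.redmask((230,140,280,245)),.010); m.rect('cob',m.blob((105,110,30),(130,255,255),(135,145,180,245)),.010)
```

```text
ruby centre mm [471.  100.2] size 82 16 long axis deg -13.3 n 1237
cob centre mm [450.8   1.9] size 82 16 long axis deg -22.4 n 1260
```

{"op": "servo_tool", "data": {
  "plan": [
    [50,0,0,0.03,0,0,0],
    [50,0,0,0.025,0,0,0],
    [50,0,0,0.02,0,0,0],
    [50,0,0,0.01,0,0,0],
    [50,0,0,0.005,0,0,0],
    [50,0,0,0.002,0,0,0],
    [20,0,0,0,0,0,0],
    [5,0,0,0,0,0,0]
  ],
  "force": 20
}}

```text
time_s: 25.35
ee_pos: [0.4706, 0.1006, -0.024]
eef_rot: [3.141, 0.001, 2.903]
force: [0.6, 0.6, 0.0]
grip_width: 0.0305
grip_force: 0.0
```

{"op": "servo_tool", "data": {
  "plan": [
    [5,0,0,0,0,0,0],
    [5,0,0,0,0,0,0],
    [5,0,0,0,0,0,0],
    [5,0,0,-0.02,0,0,0],
    [5,0,0,-0.03,0,0,0],
    [5,0,0,-0.03,0,0,0],
    [5,0,0,0,0,0,0],
    [5,0,0,0,0,0,0]
  ]
}}

```text
time_s: 26.35
ee_pos: [0.4698, 0.1004, 0.0547]
eef_rot: [-3.141, -0.001, 2.903]
force: [0.6, -0.5, -1.2]
grip_width: 0.0148
grip_force: 20.0
```

Run:
```python
from b import *
go(.5604,-.3322,.055,17)
```

```text
t 26.4 at [0.4697 0.1004 0.0544] yaw 166.3 j6 -1.2 w 0.0153 gf 20.0 -> shift [-0.1905 -0.3989 -0.0006] turn -0.536
```

{"op": "servo_tool", "data": {
  "plan": [
    [5,-0.024,-0.05,0,0,0,0],
    [5,-0.024,-0.05,0,0,0,0],
    [5,-0.024,-0.05,0,0,0,0],
    [5,-0.024,-0.05,0,0,0,0],
    [5,-0.024,-0.05,0,0,0,0],
    [5,-0.024,-0.05,0,0,0,0],
    [5,-0.024,-0.05,0,0,0,0],
    [5,-0.022,-0.048,0,0,0,0]
  ]
}}

```text
time_s: 27.4
ee_pos: [0.5604, -0.3327, 0.0539]
eef_rot: [3.141, -0.002, 2.903]
force: [-0.3, 0.3, -0.6]
grip_width: 0.0152
grip_force: 20.0
```

{"op": "servo_tool", "data": {
  "plan": [
    [5,0,0,0,0,0,-0.13],
    [5,0,0,0,0,0,-0.13],
    [5,0,0,0,0,0,-0.13],
    [5,0,0,0,0,0,-0.11],
    [5,0,0,0,0,0,0],
    [5,0,0,0,0,0,0],
    [5,0,0,0,0,0,0],
    [5,0,0,0,0,0,0]
  ]
}}

```text
time_s: 28.4
ee_pos: [0.5608, -0.3311, 0.0555]
eef_rot: [3.142, -0.0, -2.881]
force: [-0.8, 0.2, -0.3]
grip_width: 0.0156
grip_force: 20.0
```

Run:
```python
from b import *
c=ctrl.camera('wrist'); save(c,'w7.png'); go(.5604,-.3322,.002,17)
```

```text
t 28.5 at [ 0.5608 -0.3311  0.0556] yaw -165.1 j6 -2.42 w 0.0154 gf 20.0 -> shift [ 0.0006 -0.0009  0.0536] turn -0.036
```

View pics/w7.png

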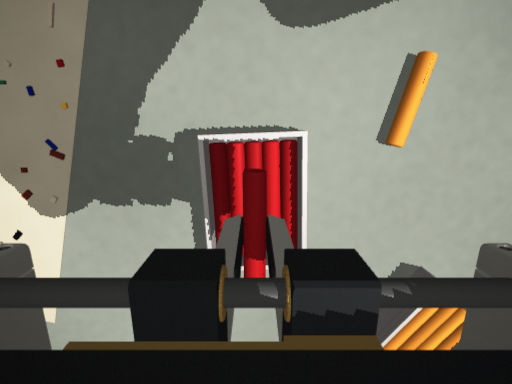

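The ruby rod is over its trough, above the middle bed rod at (255,210). I shift 8 mm into a groove, lower it and release with a small opening.

{"op": "servo_tool", "data": {
  "plan": [
    [5,0,0.008,0,0,0,-0.03],
    [5,0,0,0.02,0,0,0],
    [5,0,0,0.02,0,0,0],
    [5,0,0,0.01,0,0,0],
    [5,0,0,0.006,0,0,0],
    [5,0,0,0.003,0,0,0],
    [5,0,0,0.001,0,0,0],
    [5,0,0,0,0,0,0]
  ]
}}

```text
time_s: 29.5
ee_pos: [0.5589, -0.3235, -0.0041]
eef_rot: [-3.141, 0.0, -2.85]
force: [0.2, -0.2, 0.6]
grip_width: 0.0152
grip_force: 20.0
```

{"op": "servo_tool", "data": {
  "plan": [
    [30,0,0,0,0,0,0],
    [30,0,0,0,0,0,0],
    [30,0,0,0,0,0,0],
    [30,0,0,-0.01,0,0,0],
    [30,0,0,-0.03,0,0,0],
    [30,0,0,-0.03,0,0,0],
    [50,0,0,0,0,0,0],
    [50,0,0,0,0,0,0]
  ]
}}

```text
time_s: 30.5
ee_pos: [0.5585, -0.3232, 0.0651]
eef_rot: [3.141, -0.0, -2.85]
force: [0.1, -0.4, -0.5]
grip_width: 0.045
grip_force: 0.0
```

Run:
```python
from b import *
c=ctrl.camera('wrist'); save(c,'w8.png'); m.c=c; m.hsv=cv2.cvtColor(c['pixels'],cv2.COLOR_RGB2HSV)
A=((10,140,60),(28,255,255)); m.rect('amb',m.blob(*A,(360,20,460,170)),.010)
go(.4391,-.2208,.06,.6)
```

```text
amb centre mm [ 439.  -221.9] size 82 17 long axis deg 0.9 n 1724
t 30.6 at [ 0.5583 -0.3231  0.0645] yaw -163.3 j6 -2.44 w 0.0469 gf 0.0 -> shift [0.0848 0.1322 0.0045] turn 0.281
```

View pics/w8.png

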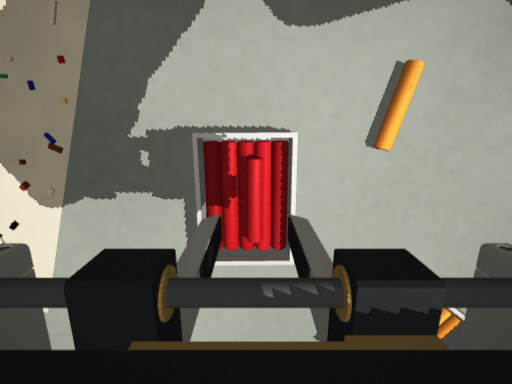

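The ruby rod lies in a groove at (255,158–244), about central. Next the amber rod, at (439,−222) mm and yaw 0.9°.

{"op": "servo_tool", "data": {
  "plan": [
    [50,0.028,0.044,0,0,0,0],
    [50,0.028,0.044,0,0,0,0],
    [50,0.029,0.044,0,0,0,0],
    [50,0,0,0,0,0,0.14],
    [50,0,0,0,0,0,0.14],
    [50,0,0,0,0,0,0],
    [50,0,0,0,0,0,0],
    [50,0,0,0,0,0,0]
  ]
}}

```text
time_s: 31.6
ee_pos: [0.4394, -0.2214, 0.0653]
eef_rot: [3.141, -0.0, -3.129]
force: [-0.2, -0.7, 0.6]
grip_width: 0.0468
grip_force: 0.0
```

Run:
```python
from b import *
c=ctrl.camera('wrist'); m.c=c; m.hsv=cv2.cvtColor(c['pixels'],cv2.COLOR_RGB2HSV)
A=((10,140,60),(28,255,255)); m.rect('amb',m.blob(*A,(200,100,310,250)),.010)
go(.439,-.2215,-.0245,.8)
```

```text
amb centre mm [ 440.4 -221.6] size 81 15 long axis deg 1.2 n 1232
t 31.7 at [ 0.4394 -0.2213  0.0654] yaw -179.3 j6 -2.12 w 0.047 gf 0.0 -> shift [ 0.0004 -0.0001  0.0899] turn -0.002
```

{"op": "servo_tool", "data": {
  "plan": [
    [50,0,0,0.03,0,0,0],
    [50,0,0,0.025,0,0,0],
    [50,0,0,0.02,0,0,0],
    [50,0,0,0.01,0,0,0],
    [50,0,0,0.004,0,0,0],
    [50,0,0,0.001,0,0,0],
    [20,0,0,0,0,0,0],
    [5,0,0,0,0,0,0]
  ],
  "force": 20
}}

```text
time_s: 32.7
ee_pos: [0.4396, -0.2215, -0.024]
eef_rot: [-3.141, 0.001, -3.13]
force: [0.2, -0.3, -0.1]
grip_width: 0.0303
grip_force: 0.0
```

{"op": "servo_tool", "data": {
  "plan": [
    [5,0,0,0,0,0,0],
    [5,0,0,0,0,0,0],
    [5,0,0,0,0,0,0],
    [5,0,0,-0.02,0,0,0],
    [5,0,0,-0.03,0,0,0],
    [5,0,0,-0.03,0,0,0],
    [5,0,0,0,0,0,0],
    [5,0,0,0,0,0,0]
  ]
}}

```text
time_s: 33.7
ee_pos: [0.439, -0.2211, 0.0546]
eef_rot: [3.141, -0.001, -3.13]
force: [0.4, -0.2, -0.9]
grip_width: 0.0153
grip_force: 20.0
```

Run:
```python
from b import *
go(.6636,-.1225,.055,-21.6)
```

```text
t 33.75 at [ 0.4388 -0.221   0.0544] yaw -179.4 j6 -2.12 w 0.0153 gf 20.0 -> shift [-0.2258  0.096  -0.0006] turn 0.388
```

{"op": "servo_tool", "data": {
  "plan": [
    [5,-0.045,0.019,0,0,0,0],
    [5,-0.045,0.019,0,0,0,0],
    [5,-0.045,0.019,0,0,0,0],
    [5,-0.045,0.019,0,0,0,0],
    [5,-0.046,0.02,0,0,0,0],
    [5,0,0,0,0,0,0.13],
    [5,0,0,0,0,0,0.13],
    [5,0,0,0,0,0,0.128]
  ]
}}

```text
time_s: 34.75
ee_pos: [0.6637, -0.1226, 0.0536]
eef_rot: [-3.141, -0.003, 2.761]
force: [0.1, -0.9, -0.4]
grip_width: 0.0152
grip_force: 20.0
```

{"op": "servo_tool", "data": {
  "plan": [
    [5,0,0,0,0,0,0],
    [5,0,0,0,0,0,0],
    [5,0,0,0,0,0,0],
    [5,0,0,0,0,0,0],
    [5,0,0,0,0,0,0],
    [5,0,0,0,0,0,0],
    [5,0,0,0,0,0,0],
    [5,0,0,0,0,0,0]
  ]
}}

```text
time_s: 35.75
ee_pos: [0.6643, -0.1228, 0.0555]
eef_rot: [3.142, -0.0, 2.765]
force: [-0.7, -0.3, -0.3]
grip_width: 0.0153
grip_force: 20.0
```

Run:
```python
from b import *
c=ctrl.camera('wrist'); save(c,'w9.png'); go(.6636,-.1225,-.004,-21.6)
```

```text
t 35.85 at [ 0.6643 -0.1228  0.0556] yaw 158.4 j6 -1.43 w 0.0155 gf 20.0 -> shift [0.0008 0.     0.0596] turn 0.0
```

View pics/w9.png

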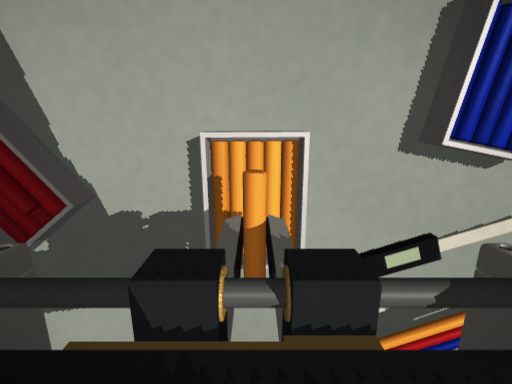

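Amber is in the same situation: the rod at (255,215) is over the middle bed rod and aligned. I repeat the placing.

{"op": "servo_tool", "data": {
  "plan": [
    [5,0,0.008,0,0,0,0],
    [5,0,0,0.02,0,0,0],
    [5,0,0,0.02,0,0,0],
    [5,0,0,0.01,0,0,0],
    [5,0,0,0.006,0,0,0],
    [5,0,0,0.003,0,0,0],
    [5,0,0,0.001,0,0,0],
    [5,0,0,0,0,0,0]
  ]
}}

```text
time_s: 36.85
ee_pos: [0.6675, -0.1155, -0.0041]
eef_rot: [3.142, 0.001, 2.765]
force: [0.0, -0.1, 0.1]
grip_width: 0.0156
grip_force: 20.0
```

{"op": "servo_tool", "data": {
  "plan": [
    [30,0,0,0,0,0,0],
    [30,0,0,0,0,0,0],
    [30,0,0,0,0,0,0],
    [30,0,0,-0.01,0,0,0],
    [30,0,0,-0.03,0,0,0],
    [30,0,0,-0.03,0,0,0],
    [50,0,0,0,0,0,0],
    [50,0,0,0,0,0,0]
  ]
}}

```text
time_s: 37.85
ee_pos: [0.6669, -0.1153, 0.0649]
eef_rot: [-3.141, -0.001, 2.765]
force: [-0.7, 0.7, -0.6]
grip_width: 0.0446
grip_force: 0.0
```

Run:
```python
from b import *
c=ctrl.camera('wrist'); save(c,'w10.png')
go(.4508,.0019,.06,-22.5)
```

```text
t 37.95 at [ 0.6667 -0.1152  0.0643] yaw 158.4 j6 -1.42 w 0.0467 gf 0.0 -> shift [0.2438 0.0295 0.0043] turn 0.016
```

View pics/w10.png

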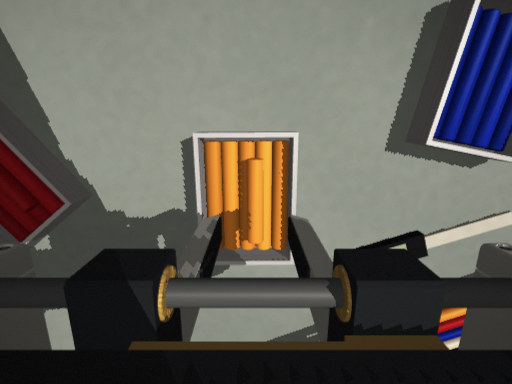

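The amber rod is in a groove at (256,160–245). Now the cobalt rod.

{"op": "servo_tool", "data": {
  "plan": [
    [50,0.048,0.006,0,0,0,0],
    [50,0.049,0.006,0,0,0,0],
    [50,0.049,0.006,0,0,0,0],
    [50,0.049,0.006,0,0,0,0],
    [50,0.049,0.0055,0,0,0,0.016],
    [50,0,0,0,0,0,0],
    [50,0,0,0,0,0,0],
    [50,0,0,0,0,0,0]
  ]
}}

```text
time_s: 38.95
ee_pos: [0.4519, 0.0014, 0.0653]
eef_rot: [-3.142, -0.0, 2.748]
force: [1.2, 0.5, -0.3]
grip_width: 0.0468
grip_force: 0.0
```

Run:
```python
from b import *
c=ctrl.camera('wrist'); m.c=c; m.hsv=cv2.cvtColor(c['pixels'],cv2.COLOR_RGB2HSV)
m.rect('cob',m.blob((105,110,30),(130,255,255),(200,100,310,250)),.010)
go(.4508,.0019,-.0245,-22.5)
```

```text
cob centre mm [450.7   1.4] size 81 15 long axis deg -22.9 n 1208
t 39.05 at [0.4517 0.0014 0.0653] yaw 157.5 j6 -1.26 w 0.0468 gf 0.0 -> shift [0.001  0.0001 0.0898] turn -0.001
```

{"op": "servo_tool", "data": {
  "plan": [
    [50,0,0,0.03,0,0,0],
    [50,0,0,0.025,0,0,0],
    [50,0,0,0.02,0,0,0],
    [50,0,0,0.01,0,0,0],
    [50,0,0,0.004,0,0,0],
    [50,0,0,0.001,0,0,0],
    [20,0,0,0,0,0,0],
    [5,0,0,0,0,0,0]
  ],
  "force": 20
}}

```text
time_s: 40.05
ee_pos: [0.4515, 0.0018, -0.024]
eef_rot: [3.141, 0.001, 2.749]
force: [-0.3, -0.4, 0.0]
grip_width: 0.0307
grip_force: 0.0
```

{"op": "servo_tool", "data": {
  "plan": [
    [5,0,0,0,0,0,0],
    [5,0,0,0,0,0,0],
    [5,0,0,0,0,0,0],
    [5,0,0,-0.02,0,0,0],
    [5,0,0,-0.03,0,0,0],
    [5,0,0,-0.03,0,0,0],
    [5,0,0,0,0,0,0],
    [5,0,0,0,0,0,0]
  ]
}}

```text
time_s: 41.05
ee_pos: [0.4508, 0.0018, 0.0547]
eef_rot: [-3.141, -0.001, 2.749]
force: [0.2, -0.0, -0.6]
grip_width: 0.0152
grip_force: 20.0
```

Run:
```python
from b import *
go(.6436,.1127,.055,-32.8)
```

```text
t 41.1 at [0.4506 0.0018 0.0545] yaw 157.5 j6 -1.26 w 0.0152 gf 20.0 -> shift [-0.1359  0.1763 -0.0005] turn 0.18
```

{"op": "servo_tool", "data": {
  "plan": [
    [5,-0.034,0.044,0,0,0,0],
    [5,-0.034,0.044,0,0,0,0],
    [5,-0.034,0.044,0,0,0,0],
    [5,-0.034,0.044,0,0,0,0],
    [5,0,0,0,0,0,0.09],
    [5,0,0,0,0,0,0.09],
    [5,0,0,0,0,0,0],
    [5,0,0,0,0,0,0]
  ]
}}

```text
time_s: 42.1
ee_pos: [0.6439, 0.1122, 0.0548]
eef_rot: [-3.141, -0.001, 2.571]
force: [-1.3, 0.6, -0.7]
grip_width: 0.0153
grip_force: 20.0
```

Run:
```python
from b import *
c=ctrl.camera('wrist'); go(.6436,.1127,-.004,-32.8)
# trough rim: bright grey pixels ahead of the fingers, at z=.034
m.hsv=cv2.cvtColor(c['pixels'],cv2.COLOR_RGB2HSV); m.c=c
p=m.blob((105,110,30),(130,255,255),(180,100,330,245)); o=ctrl.get_obs()
for r in (145,155,165): q=p[p[:,1]==r]; print(r,q[:,0].min(),q[:,0].max(), world(c,[(q[:,0].min(),r),(q[:,0].max(),r)],.02)[:,:2].mean(0).round(4))
print('top row',p[:,1].min(),world(c,[(254,p[:,1].min())],.02).round(4), 'expected far end of bed',(np.array([.6436,.1127])-.058*np.array([np.cos(np.radians(-32.8)),np.sin(np.radians(-32.8))])).round(4))
```

```text
t 42.2 at [0.6441 0.1123 0.0553] yaw 147.3 j6 -0.88 w 0.0153 gf 20.0 -> shift [0.0007 0.0001 0.0593] turn 0.001
145 210.0 297.0 [0.6012 0.1392]
155 211.0 297.0 [0.6088 0.1349]
165 211.0 297.0 [0.6163 0.1301]
top row 142.0 [[0.5993 0.141  0.02  ]] expected far end of bed [0.5948 0.1441]
```

{"op": "servo_tool", "data": {
  "plan": [
    [5,-0.004,0.008,0,0,0,0],
    [5,0,0,0.02,0,0,0],
    [5,0,0,0.02,0,0,0],
    [5,0,0,0.01,0,0,0],
    [5,0,0,0.006,0,0,0],
    [5,0,0,0.003,0,0,0],
    [5,0,0,0.001,0,0,0],
    [5,0,0,0,0,0,0]
  ]
}}

```text
time_s: 43.2
ee_pos: [0.6521, 0.1169, -0.0041]
eef_rot: [3.141, 0.0, 2.569]
force: [0.2, 0.5, -0.5]
grip_width: 0.0152
grip_force: 20.0
```

{"op": "servo_tool", "data": {
  "plan": [
    [30,0,0,0,0,0,0],
    [30,0,0,0,0,0,0],
    [30,0,0,0,0,0,0],
    [30,0,0,-0.01,0,0,0],
    [30,0,0,-0.03,0,0,0],
    [30,0,0,-0.04,0,0,0],
    [30,0,0,-0.04,0,0,0],
    [30,0,0,0,0,0,0]
  ]
}}

```text
time_s: 44.2
ee_pos: [0.6535, 0.1171, 0.12]
eef_rot: [3.137, 0.005, 2.569]
force: [-0.3, -0.6, -0.5]
grip_width: 0.0281
grip_force: 0.0
```

{"op": "servo_tool", "data": {
  "plan": [
    [30,0.05,0,-0.02,0,0,0],
    [30,0.05,0,-0.02,0,0,0],
    [30,0.05,0,0,0,0,0],
    [30,0.05,0,0,0,0,0],
    [30,0.04,0,0,0,0,0],
    [30,0,0,0,0,0,0],
    [30,0,0,0,0,0,0],
    [30,0,0,0,0,0,0]
  ]
}}

```text
time_s: 45.2
ee_pos: [0.4509, 0.2464, 0.1553]
eef_rot: [-3.141, -0.0, 2.568]
force: [0.4, -0.1, -0.2]
grip_width: 0.0284
grip_force: 0.0
```

Run:
```python
from b import *
c=ctrl.camera('scene'); im=cv2.resize(c['pixels'][110:320,90:380],None,fx=2.7,fy=2.7,interpolation=cv2.INTER_CUBIC); cv2.imwrite('pics/end.png',im[:,:,::-1]); go(.4,.2,.2)
ball('top',*G,.033,(90,185,150,245)); ball('top',*V,.029,(125,165,175,215))
```

```text
t 45.3 at [0.4508 0.2465 0.1553] yaw 147.1 j6 -0.57 w 0.0281 gf 0.0 -> shift [ 0.0174 -0.0666 -0.0447] turn 0Traceback (most recent call last):
  File "<stdin>", line 3, in <module>
  File "b.py", line 5, in ball
    p=m.blob(lo,hi,win); (u,v),r=cv2.minEnclosingCircle(p); d=np.median([c['z_map'][int(b),int(a)] for a,b in p])
  File "m.py", line 6, in blob
    n,l,s,ce=cv2.connectedComponentsWithStats(m); i=1+np.argmax(s[1:,4]);
                                                      ~~~~~~~~~^^^^^^^^^
    return _wrapfunc(a, 'argmax', axis=axis, out=out, **kwds)
    return bound(*args, **kwds)
ValueError: attempt to get argmax of an empty sequence
```

View pics/end.png

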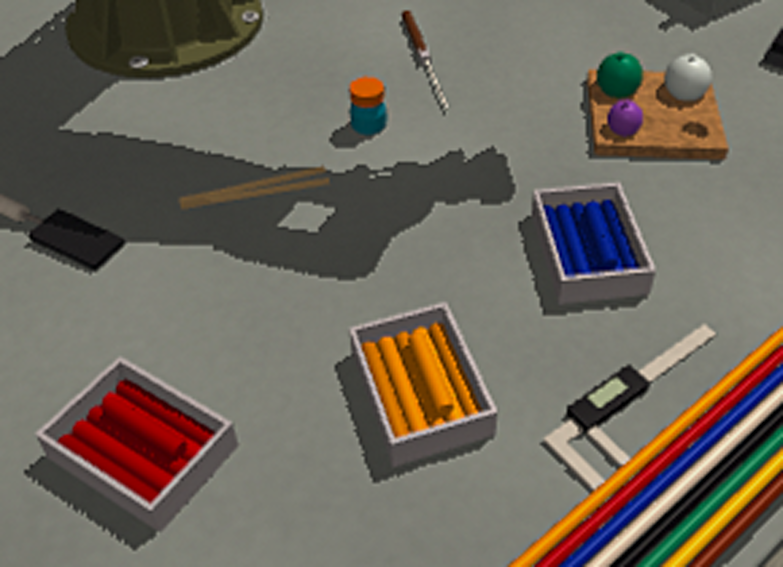

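The final view shows each rod in a groove of its own trough: ruby (140,430), amber (432,370), cobalt (598,235). The green, violet and clear baubles are seated in the tray, and the arm is clear. Handing in.

```bash
python3 -c "
from station import ctrl
print(ctrl.hand_in())"
```

```text
the job is handed in; nothing more can be done
None
```

I handed the job in at about 45 s: from the camera views, all three rods lie in their own troughs, both baubles sit in their pockets, the clear bauble is in place and the arm touches nothing (the station returned no verdict).

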